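# Gauge a strip of tank glass with the bench micrometer

## Robot

A 6-joint arm with a two-finger parallel gripper is mounted at the origin on the work surface. World frame = base frame: x ahead of the robot, y to its left, z up, the work surface at z = 0. Lengths are in mm, angles in rad, forces in N, time in s.
With the tool pointing down it reaches from about 350 to 800 mm from the base axis. Payload 7.3 kg.
Tool frame: the origin (TCP) lies at the very end of the fingers, on their centre line; the grasp point (between the pads) lies 19 mm behind it; z points along the fingers, x is the direction in which the jaws open and shut, and the axes are right-handed (so a half turn about z gives the same grasp; the last joint's range is limited). The gripper opens to 85 mm and grips with 20 to 120 N. Pads are 22 mm wide; open, the fingers measure 114 mm over their backs; the gripper's body (76 mm by 85 mm) begins 54 mm behind the grasp point. The pads swing forward as they close: fully open they stand 13 mm farther back than shut.
Start: joints at [-1.39, 0.342, 1.524, -0, 1.275, -0.146], TCP at [168.555, -497.226, 231.322] pointing down, gripper open.
Joint ranges: [-2.53, 2.53], [-0.77, 2.02], [0.04, 2.7], [-1, 4.14], [0.28, 2.66], [-3.11, 3.11]. Speed limits (rad/s): [2.57, 2.57, 3.14, 3.14, 3.14, 3.14].

## Interface

Orientations are given as a rotation vector (axis times angle).
In Python, from station import r gives the robot as it stands. Calls block until the motion is done:
- r.move_ptp(position, orientation): joint-space move of the TCP to a pose.
- r.move_l(position, feed=150, orientation=None): straight line of the TCP; orientation=None keeps the orientation; feed is the mean speed in mm/s.
- r.move_joints(angles): joint-space move.
- r.command_gripper(opening): opening from 0.0 (shut) to 1.0 (fully open); the grip force is fixed at half the most; returns when the fingers have stopped.
- r.pause(seconds).
- r.ik(position, orientation): joint angles nearest the present ones, or None.
- r.read_state(): the state.
- r.snapshot(name): name is "side" or "top" or "wrist"; returns a dict with "pixels" (384x512x3 uint8, red, green, blue), "z_map" (384x512 float32, mm along the optical axis (not along the pixel's ray), 0 where there is no reading), "fovy" (degrees; the focal length in pixels is half the picture's height over the tangent of half this angle, whatever the lens; pixels are square), "cx", "cy" (the principal point, pixels), "cam_to_world" (4x4, takes a point from camera to world coordinates); the wrist camera has in their place "mount" (4x4, takes a point from camera to tool coordinates, whose origin is the TCP and whose axes are the tool frame's). Camera axes: x right, y up, looking along -z (the intrinsics and any distortion apply to the point x, -y, -z); pixel columns grow to the right and rows downward; lengths in mm; the calibration is good to about 2 mm. A picture is of the moment at which its call begins: read the wrist's pose just before it.
A pose or a line that the arm cannot do raises r.MotionError and nothing moves.
- r.close_job(): hands the job in, once; it reports no verdict.
Trained networks look in a picture, given as the dict that the camera call returned (one of the last four; its "shot" number tells which), for a name from the list of things; names that differ only in an ending like _2 or _b are one class to them, and where a whole thing is asked for, a point or a joint stands for the part that bears it (a point fixed in the world has none). Each returns a list of dicts, best first, with "score" (0 to 1); they miss things now and then, are a little off and sometimes report something else, mostly with a low value. They report only what shows in the picture. A call takes as long as a camera call. They do not tell look-alikes from the thing itself.
- r.trace(picture, label): "mask" (384x512 bool, what is visible of it).
- r.tip_of(picture, label): "at" ([x, y, z] in mm, in the coordinates of the camera as it stood for that picture, good to about 4 mm: a listed point, or the origin of a listed thing).
The state is a dict: "time_s": time; "joint_pos": joint angles; "joint_velocities": joint speeds; "joint_efforts": joint torques, N m; "tool_pos": TCP position; "ee_rot": TCP orientation; "ft_force": force on the tool from outside, world axes, zero at the start; "ft_torque": the same for the moment, N m; "gripper_width": opening from 0.0 (shut) to 1.0 (fully open).
Only numpy, scipy, OpenCV 4.12 (cv2) and the standard library are available. Lean on these libraries where they do the work, as an engineer would, in place of code of your own. Each camera call takes 0.05 s, during which the arm holds its last target. There are 200 camera calls.

## Task

Measure the long narrow strip of black tank glass on the bench micrometer: lay it flat on the gauge's table so that the spindle will come down well on the glass, then turn the ratchet knob at the very top clockwise (seen from above) until the spindle closes on the glass and the ratchet has clicked at least twice. Leave the strip lightly held there for the reading, do not force the glass, and leave the other things on the counter where they are.

Things in the scene. Friction and masses are not known exactly. Their poses are not given: they have to be found in the camera images.
- strip: The loose strip of opaque black glass to be measured: 150 mm long (its x), 30 mm wide (its y), 8 mm thick (its z), 90 g. Origin: centre of its underside. It lies flat on the counter; its two ends are alike.
- stand: Bench thickness gauge, fixed: grey base 28 mm high, column, arm, micrometer head. Origin: on the counter, on the spindle axis; -x is its open front, roughly facing the robot. In its frame the base spans x -60 to +130, y -60 to +60 mm; the column, 28 mm thick and 217 mm high, stands at x +95 mm. Above the arm, on the axis: thimble 25 mm across, 139 to 175 mm high up, then the ratchet knob.
- boss_under (a point): Point on the spindle axis at the underside of the arm's round end (38 mm across), 100 mm above the counter; axes as the stand. The arm fills heights 100 to 134 mm from here to the column, 32 mm wide; a black read-out box is on its +y side (x +6 to +58, y to +38 mm, to 138 mm high), a clamp knob on the column's -y side (x +94 to +122, y to -57 mm).
- table_top (a point): Centre of the top face of the gauge's steel table (the lower measuring face), on the spindle axis, 55 mm above the counter. The table is 80 mm (stand x) by 70 mm (stand y), its axes are those of the stand.
- spindle: Steel spindle, 8 mm across, pointing down from the arm; it slides up and down and does not turn. Origin: centre of its flat lower end (the upper measuring face). At the start it is 12 to 14.5 mm above the table, so that the strip goes under it with 4 to 6.5 mm to spare.
- ratchet_grip (a point): Centre of the knurled ratchet knob at the very top of the micrometer head, on the spindle axis, 191 mm above the counter: a plain upright cylinder 18 mm across and 24 mm high (179 to 203 mm), free all round. It stays at this height while it turns. Below it is the wider thimble, which drives the spindle rigidly and is not to be turned by hand.
- thimble (a joint): Turn of the thimble in rad, growing clockwise seen from above; one turn (6.28) lowers the spindle 10 mm, and 0 is 17 mm above the table. The spindle meets the 8 mm strip lying on the table at about 5.65 and, while the ratchet slips, stands at about 5.95 to 6.05; let go, it eases back to about 5.85 and stays there.
- ratchet (a joint): Turn of the ratchet knob relative to the thimble in rad, growing clockwise; 0 at the start. While the spindle runs free the thimble goes along (about 0.02 N m) and this hardly changes; once the glass stops the spindle, the knob slips over its saw teeth at about 0.045 N m, one click each 0.52 rad, pressing the spindle on the glass with about 14 N (some 7 N stay when it is let go).
- offcut_square: Bystander: square piece of the same black glass, 70 x 70 x 8 mm, loose. Origin: centre of its underside.
- offcut_short: Bystander: small piece of the same black glass, 55 x 40 x 8 mm, loose. Origin: centre of its underside.
- pump_box: Bystander: white and blue carton 90 x 130 x 85 mm, loose. Origin: centre of its underside.
- calculator: Bystander: grey desk calculator 150 x 105 x 20 mm, loose. Origin: centre of its underside.
- food_jar: Bystander: fish-food jar 68 mm across, 95 mm high, loose. Origin: centre of its underside.
- stapler: Bystander: black stapler 130 x 34 x 50 mm, loose. Origin: centre of its underside.
There are look-alikes about, which are no part of the job. Leave any orange look-alike of the stand alone.

How it is judged (in metres and radians):
On the way, in this order (a step that is already met when the one before it is completed fails the run):
1. the strip lies flat on the gauge's table with the whole spindle end over the glass (x of spindle in the frame of strip between -0.071 and 0.071 m and y of spindle in the frame of strip between -0.0105 and 0.0105 m and z of strip in the frame of table_top between -0.002 and 0.002 m and angle between strip's own z axis and vertical below 0.035 rad), for 0.2 s.
2. the spindle bears on the strip and the ratchet knob has slipped over two teeth (two clicks) (contact force between spindle and strip above 3 N and value of joint ratchet above 0.95 rad), for 0.1 s.
At the end, for the whole second after the job is handed in: The strip lies still and flat (2 degrees, 2 mm) on the table, the whole 8 mm spindle end over the glass, 4 mm or more from its ends; the spindle bears on it with more than 3 N; the ratchet knob has slipped 0.95 rad or more (two clicks) past the thimble (all of step 1 and all of step 2 and linear speed of strip below 0.01 m/s); the robot touches nothing.
It fails at once if the glass is forced: the spindle presses on the strip with more than 30 N (the ratchet gives about 14 N) (contact force between spindle and strip above 30 N).
It fails at once if another thing on the counter is moved by more than 25 mm (distance of any of offcut_square, offcut_short, pump_box, calculator, food_jar, stapler from where it was at the start of the episode above 0.025 m).
It also fails if it takes over 72 s, if anything falls off the work surface, if the arm or the gripper's body presses on something with over 40 N, if the wrist force passes 120 N, or if a joint passes its speed limit or range.

## Working session

There is one attempt and no reset: what is moved stays moved. The work goes in short steps, each a Python script; the robot and the scene stay as the last script left them, time stands still between calls to the robot, and variables do not carry over. Pictures are saved under pics/ and viewed, on a budget of 10 in all, crops included, one or two more only if the job needs it, and the job is handed in when it is done.

```bash
ls; mkdir -p pics
cat > h.py <<'E'
import numpy as np, cv2
from station import r
from scipy.spatial.transform import Rotation as R
def cam(s,st=None):
    if 'cam_to_world' in s: return np.array(s['cam_to_world'])
    T=np.eye(4);T[:3,:3]=R.from_rotvec(st['ee_rot']).as_matrix();T[:3,3]=st['tool_pos']
    return T@np.array(s['mount'])
def cloud(s,T):
    z=s['z_map'];f=192/np.tan(np.radians(s['fovy'])/2)
    v,u=np.mgrid[:384,:512]
    P=np.stack([(u-s['cx'])/f*z,-(v-s['cy'])/f*z,-z],-1)
    return P@T[:3,:3].T+T[:3,3]
def w(T,p): return T[:3,:3]@np.array(p)+T[:3,3]
def save(s,n): cv2.imwrite('pics/'+n+'.png',np.ascontiguousarray(s['pixels'][...,::-1]))
def down(yaw): # tool z down, tool x at angle yaw in world
    c,s=np.cos(yaw),np.sin(yaw)
    return R.from_matrix(np.array([[c,s,0],[s,-c,0],[0,0,-1]])).as_rotvec()
E
python3 - <<'E'
from h import *
ims=[]
for n in ('top','side'):
    s=r.snapshot(n);T=cam(s);ims.append(s['pixels']);print(n,{k:v for k,v in s.items() if k not in('pixels','z_map','cam_to_world')},T.round(2).tolist())
    C=cloud(s,T)
    for l in ('strip','stand','table_top','ratchet_grip','boss_under','spindle','offcut_square','offcut_short','pump_box','calculator','food_jar','stapler'):
        print(l,[(round(d['score'],2),w(T,d['at']).round().tolist()) for d in r.tip_of(s,l)])
    for d in r.trace(s,'strip'):
        m=d['mask']&(s['z_map']>0);v,u=np.nonzero(m);q=cv2.minAreaRect(C[m][:,:2].astype(np.float32));print('strip mask',d['score'],m.sum(),u.mean(),v.mean(),q,np.median(C[m][:,2]))
    save(s,n)
E
```

```text
pics
top {'fovy': 53.293062100540446, 'cx': 250.38012710268328, 'cy': 193.80577948970972, 'shot': 1} [[-0.01, 1.0, -0.09, 356.55], [-1.0, -0.01, -0.01, -102.17], [-0.01, 0.09, 1.0, 1363.7], [0.0, 0.0, 0.0, 1.0]]
strip [(0.72, [592.0, 332.0, -2.0])]
stand [(0.83, [152.0, -295.0, -6.0]), (0.69, [327.0, -623.0, -3.0]), (0.63, [571.0, -140.0, -4.0]), (0.39, [628.0, -405.0, 1.0])]
table_top [(0.84, [148.0, -296.0, 53.0]), (0.69, [328.0, -620.0, 55.0]), (0.58, [566.0, -141.0, 53.0])]
ratchet_grip [(0.6, [568.0, -145.0, 187.0]), (0.55, [329.0, -623.0, 187.0]), (0.52, [149.0, -292.0, 188.0]), (0.47, [437.0, 32.0, 1.0]), (0.18, [465.0, 169.0, -3.0])]
boss_under [(0.91, [149.0, -292.0, 98.0]), (0.77, [329.0, -620.0, 94.0]), (0.55, [570.0, -142.0, 98.0]), (0.18, [464.0, 168.0, -3.0])]
spindle [(0.28, [570.0, -144.0, 53.0])]
offcut_square [(0.66, [462.0, 168.0, -3.0])]
offcut_short [(0.46, [436.0, 34.0, 0.0])]
pump_box [(0.7, [748.0, 158.0, 5.0])]
calculator [(0.63, [408.0, -350.0, -2.0])]
food_jar [(0.93, [628.0, -402.0, 5.0])]
stapler [(0.79, [376.0, 403.0, -3.0])]
side {'fovy': 49.77018932962
[... 600 characters left out ...]
spindle []
offcut_square [(0.83, [465.0, 175.0, 1.0])]
offcut_short [(0.77, [434.0, 30.0, -1.0])]
pump_box [(0.63, [749.0, 153.0, -2.0])]
calculator [(0.95, [414.0, -348.0, 1.0])]
food_jar [(0.83, [628.0, -402.0, -4.0]), (0.51, [435.0, 28.0, 2.0])]
stapler [(0.63, [377.0, 402.0, -4.0]), (0.55, [466.0, 174.0, 1.0]), (0.52, [596.0, 333.0, -2.0])]
strip mask 0.76 473 132.70824524312897 291.7758985200846 ((594.0980834960938, 333.0099792480469), (29.5007266998291, 151.51902770996094), 72.19090270996094) 8.430523035516444
strip mask 0.22 2244 221.65017825311944 175.62700534759358 ((658.7673950195312, -178.1566925048828), (200.42999267578125, 336.3191833496094), 73.17378234863281) 54.32465635772451
```

Run:
```python
import cv2,numpy as np
a=cv2.imread('pics/top.png');b=cv2.imread('pics/side.png')
cv2.imwrite('pics/both.png',cv2.resize(np.vstack([a,b]),None,fx=.78,fy=.78,interpolation=3))
```

```text
(no output)
```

View pics/both.png

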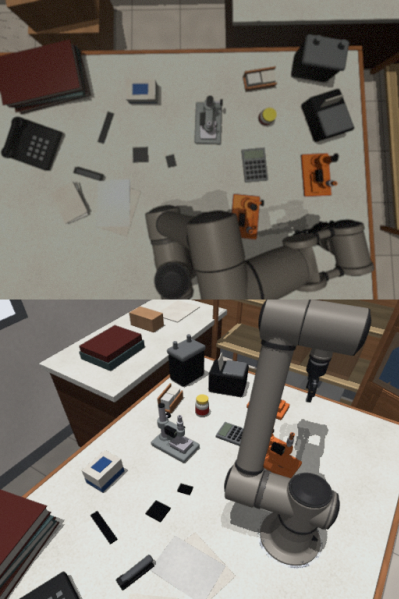

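The grey gauge is the stand at about (570,-141), at pixel (208,118) of the top half. The strip is at (105,127) there, about (594,333) in world. Both other stands are orange. Next I'll get the stand's yaw from the depth data.

```bash
cat > stand.py <<'E'
from h import *
def fit(Cs,c=(570,-141)):
    for C in Cs:
        P=C.reshape(-1,3);P=P[np.hypot(P[:,0]-c[0]-30,P[:,1]-c[1])<150]
        for lo,hi in ((22,34),(50,60),(95,220),(128,145),(170,215)):
            q=P[(P[:,2]>lo)&(P[:,2]<hi)]
            if len(q)>10: print(lo,hi,len(q),q.mean(0).round(1),cv2.minAreaRect(q[:,:2].astype(np.float32)),np.median(q[:,2]).round(1))
E
python3 - <<'E'
from stand import *
Cs=[]
for n in('top','side'):
    s=r.snapshot(n);T=cam(s);Cs.append(cloud(s,T))
fit(Cs)
s=r.snapshot('wrist');print(np.array(s['mount']).round(2).tolist(),s['fovy'],s['cx'],s['cy'])
d=np.array([np.cos(-.311),np.sin(-.311)])
g=np.array([594,333])-60*d
print(g, r.ik([*g,150],down(-.311+np.pi/2)), r.ik([*g,150],down(-.311-np.pi/2)))
for y in (-.3,0,.3):
  for k in(1,-1): print(y,k,r.ik([385,-100,60],down(y+k*np.pi/2)),r.ik([570,-141,181],down(y+k*np.pi/2)))
E
```

```text
22 34 895 [ 598.7 -143.6   27.3] ((603.4630126953125, -142.6129913330078), (119.46317291259766, 187.1942138671875), 87.17884063720703) 27.4
50 60 249 [ 556.6 -141.6   54.8] ((569.1502075195312, -140.8854522705078), (65.85749816894531, 80.33815002441406), 89.0918960571289) 54.9
95 220 672 [ 621.3 -142.1  147. ] ((624.0905151367188, -148.80545043945312), (78.82209777832031, 144.9128875732422), 73.24598693847656) 133.4
128 145 365 [ 617.6 -136.7  133.4] ((628.351806640625, -144.6023406982422), (73.88672637939453, 146.41592407226562), 67.17710876464844) 133.0
170 215 91 [ 607.1 -142.2  194.5] ((617.772216796875, -143.8365020751953), (24.60499382019043, 120.23155975341797), 87.79637145996094) 199.9
22 34 703 [ 592.1 -114.7   27.9] ((606.1365356445312, -138.69024658203125), (121.73979949951172, 193.32188415527344), 87.7243881225586) 28.1
50 60 344 [ 572.  -134.3   54.9] ((603.4898071289062, -136.8077392578125), (148.74147033691406, 72.08711242675781), 1.3975096940994263) 55.0
95 220 856 [ 619.1 -132.4  146.5] ((625.515380859375, -144.66038513183594), (81.05179595947266, 146.70448303222656)
[... 1051 characters left out ...]
2.07674577e+00 -4.44089210e-16
  6.94894925e-01 -2.01819038e+00] [-3.72983605e-01  4.96909481e-01  1.42252329e+00 -4.44089210e-16
  1.22215989e+00 -1.94377993e+00]
0 -1 [-4.47394054e-01  3.69951955e-01  2.07674577e+00 -4.44089210e-16
  6.94894925e-01  1.12340227e+00] [-3.72983605e-01  4.96909481e-01  1.42252329e+00 -4.44089210e-16
  1.22215989e+00  1.19781272e+00]
0.3 1 [-4.47394054e-01  3.69951955e-01  2.07674577e+00 -4.44089210e-16
  6.94894925e-01 -2.31819038e+00] [-0.37298361  0.49690948  1.42252329  0.          1.22215989 -2.24377993]
0.3 -1 [-0.44739405  0.36995195  2.07674577  0.          0.69489492  0.82340227] [-0.37298361  0.49690948  1.42252329  0.          1.22215989  0.89781272]
```

Stand: axis about (569.3,-140.8), yaw about -2°. I'll go above the strip's near end and look from close by.

Run:
```python
from h import *
th=-.311;d=np.array([np.cos(th),np.sin(th)])
g=np.array([594,333])-60*d
r.move_joints([-0.4,0.3,1.5,0,1.3,-1.2])
r.move_ptp([*g,160],down(th+np.pi/2))
st=r.read_state();s=r.snapshot('wrist');T=cam(s,st);C=cloud(s,T)
print(st['time_s'],st['tool_pos'],st['gripper_width'],st['ft_force'])
for m in r.trace(s,'strip'):
    k=m['mask']&(s['z_map']>0);P=C[k];P=P[abs(P[:,2]-8)<4]
    print(m['score'],k.sum(),np.median(C[k][:,2]),cv2.minAreaRect(P[:,:2].astype(np.float32)))
save(s,'w1')
```

```text
5.1667 [537.66468658 350.27141975 160.42580565] 0.9993811546562433 [-0.3332611  -0.05856876  0.2710327 ]
0.81 4272 8.155435659959693 ((594.9002685546875, 332.24920654296875), (29.96502113342285, 150.6903076171875), 72.06681060791016)
```

View pics/w1.png

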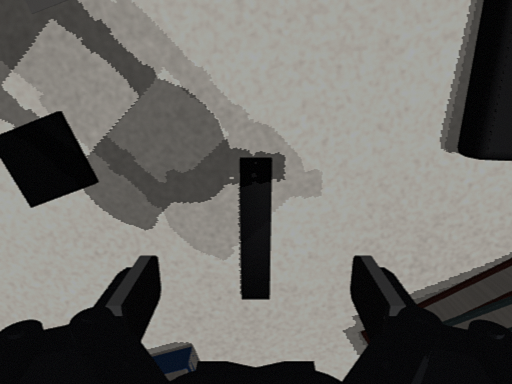

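The strip runs from (255,158) to (255,298) in the picture. Its near end is at the top and its sides are clear. Now I'll grasp it.

Run:
```python
from h import *
th=-.313;d=np.array([np.cos(th),np.sin(th)])
g=np.array([594.9,332.2])-60*d
o=down(th+np.pi/2)
r.move_l([*g,60],300,o)
r.move_l([*g,2.5],80)
print(r.read_state()['ft_force'])
r.command_gripper(0.0)
st=r.read_state();print(st['time_s'],st['gripper_width'],st['tool_pos'],st['ft_force'])
r.move_l([*g,160],250)
r.pause(.2)
st=r.read_state();s=r.snapshot('wrist');T=cam(s,st);C=cloud(s,T)
print(st['time_s'],st['tool_pos'],st['gripper_width'],st['ft_force'])
Tt=np.eye(4);Tt[:3,:3]=R.from_rotvec(st['ee_rot']).as_matrix();Tt[:3,3]=st['tool_pos']
for m in r.trace(s,'strip'):
    k=m['mask']&(s['z_map']>0);P=C[k];P=(P-Tt[:3,3])@Tt[:3,:3]  # tool coords
    P=P[abs(P[:,2]-np.median(P[:,2]))<15]
    A=np.c_[P[:,:2],np.ones(len(P))];c=np.linalg.lstsq(A,P[:,2],rcond=None)[0]
    print(m['score'],k.sum(),'toolz median',np.median(P[:,2]),'plane',c,cv2.minAreaRect(P[:,:2].astype(np.float32)),P.min(0),P.max(0))
save(s,'w2')
```

```text
[-0.25992876  0.29192816  0.7373287 ]
7.1833 0.32391199994664416 [538.15036516 350.8744132    3.1600534 ] [-0.06397382 -0.1797104   4.8676939 ]
8.1667 [537.03355266 350.26535985 157.89380154] 0.3228736680294237 [ 0.14286623  0.10365143 -0.57986114]
0.76 8296 toolz median -4.659124077456001 plane [ 5.91258424e-04 -2.03637111e-03 -4.48572323e+00] ((0.22071552276611328, 23.806917190551758), (79.53741455078125, 30.103845596313477), 89.98896789550781) [-14.8313248  -15.9644796  -14.40135858] [15.27462211 63.57494497  3.57014438]
```

View pics/w2.png

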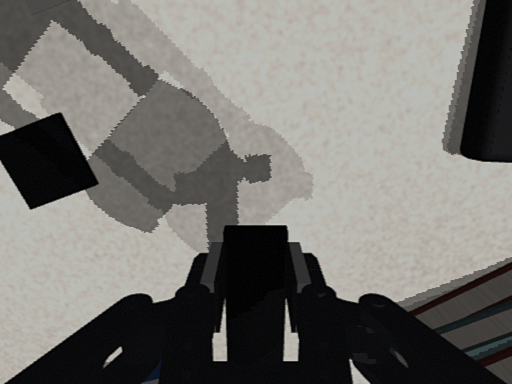

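The strip is held level, with its near end at tool y -16 and its underside 3.2 mm below the TCP. I'll carry it to just in front of the gauge.

Run:
```python
from h import *
S=np.array([569.3,-140.8]);psi=-.038;e=np.array([np.cos(psi),np.sin(psi)])
o=down(psi+np.pi/2)
r.move_ptp([430,150,160],down(0.1+np.pi/2))
p=S-190*e
r.move_ptp([*p,130],o)
r.move_l([*p,60.5],150)
for i in range(4):
    r.pause(.15);st=r.read_state();print(st['time_s'],st['tool_pos'],np.array(st['ft_force']).round(2))
print(p, R.from_rotvec(st['ee_rot']).as_matrix().round(3).tolist())
s=r.snapshot('wrist');T=cam(s,st);C=cloud(s,T);save(s,'w3')
for l in('table_top','boss_under','spindle','ratchet_grip','strip'): print(l,[(round(d['score'],2),w(T,d['at']).round(1).tolist()) for d in r.tip_of(s,l)])
s2=r.snapshot('side');save(s2,'s3');T2=cam(s2);C2=cloud(s2,T2)
for l in('table_top','boss_under','spindle','ratchet_grip','strip'): print(l,[(round(d['score'],2),w(T2,d['at']).round(1).tolist()) for d in r.tip_of(s2,l)])
a=cv2.imread('pics/w3.png');b=cv2.resize(cv2.imread('pics/s3.png')[85:205,150:310],(512,384))
cv2.imwrite('pics/c3.png',cv2.resize(np.vstack([a,b]),None,fx=.78,fy=.78))
```

```text
11.0583 [ 380.1898417  -133.74290549   61.38800008] [-0.36  0.08 -0.86]
11.2083 [ 379.83330154 -133.74555046   61.10639164] [ 0.57  0.23 -0.95]
11.3583 [ 379.57342994 -133.70963452   60.78133751] [ 0.32 -0.12 -0.83]
11.5083 [ 379.43199793 -133.63787329   60.56943269] [ 0.25  0.01 -0.36]
[ 379.43716349 -133.58173749] [[0.038, 0.999, 0.0], [0.999, -0.038, -0.0], [-0.0, 0.0, -1.0]]
table_top []
boss_under [(0.38, [435.5, 27.3, 0.7])]
spindle []
ratchet_grip []
strip [(0.84, [438.0, -136.8, 57.6])]
table_top [(0.71, [569.6, -141.2, 55.8]), (0.63, [329.7, -624.7, 53.6]), (0.56, [149.2, -294.9, 51.9])]
boss_under [(0.94, [574.5, -140.1, 99.5]), (0.64, [328.5, -628.5, 96.5]), (0.63, [148.7, -296.4, 98.9])]
spindle []
ratchet_grip [(0.62, [331.6, -618.4, 186.8]), (0.49, [153.6, -292.0, 184.1]), (0.47, [569.1, -136.0, 191.9])]
strip [(0.53, [440.7, -136.0, 57.4])]
```

View pics/c3.png

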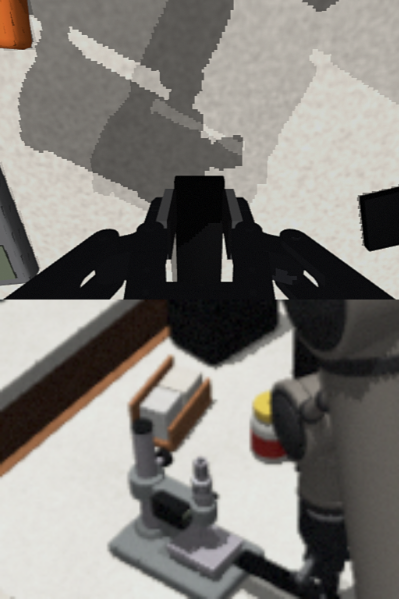

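The strip tip (bottom half, around (245,560)) points at the steel table. Inserting and laying it down.

Run:
```python
from h import *
S=np.array([569.3,-140.8]);psi=-.038;e=np.array([np.cos(psi),np.sin(psi)])
p=S-84*e
r.move_l([*p,60.5],100);r.pause(.5)
st=r.read_state();print(st['time_s'],st['tool_pos'],np.array(st['ft_force']).round(2))
r.move_l([*p,58.2],20);r.pause(.5)
st=r.read_state();print(st['time_s'],st['tool_pos'],np.array(st['ft_force']).round(2),np.array(st['ft_torque']).round(3))
r.command_gripper(0.6);r.pause(.2)
st=r.read_state();print(st['time_s'],st['tool_pos'],st['gripper_width'],np.array(st['ft_force']).round(2))
r.move_l([*p,240],250)
r.move_l([*(S-110*e),260],250)
r.pause(.3);st=r.read_state()
for n in('wrist','side','top'):
    s=r.snapshot(n);T=cam(s,st if n=='wrist' else None);C=cloud(s,T);save(s,n+'4')
    for m in r.trace(s,'strip'):
        k=m['mask']&(s['z_map']>0);P=C[k]
        if len(P)<30: continue
        z=np.median(P[:,2]);P=P[abs(P[:,2]-z)<4]
        q=(P[:,:2]-S)@np.array([[np.cos(psi),-np.sin(psi)],[np.sin(psi),np.cos(psi)]])
        print(n,round(m['score'],2),len(P),z.round(1),cv2.minAreaRect(q.astype(np.float32)),np.linalg.lstsq(np.c_[q,np.ones(len(q))],P[:,2],rcond=None)[0])
    for l in('spindle','ratchet_grip','strip'): print(l,[(round(d['score'],2),w(T,d['at']).round(1).tolist()) for d in r.tip_of(s,l)][:2])
print(r.read_state()['time_s'])
b=cv2.resize(cv2.imread('pics/side4.png')[85:205,150:310],(512,384))
cv2.imwrite('pics/c4.png',cv2.resize(np.vstack([cv2.imread('pics/wrist4.png'),b]),None,fx=.78,fy=.78))
```

```text
13.8167 [ 485.34293384 -137.62845811   60.55218933] [ 0.14 -0.16 -1.28]
14.5833 [ 485.3445538  -137.60536363   58.19868123] [-0.32 -0.08 -0.32] [-0.033 -0.063 -0.003]
15.1417 [ 485.34844109 -137.60756582   58.19725692] 0.596762333358389 [-0.02  0.53 -0.25]
wrist 0.87 2432 63.1 ((-44.12282180786133, -0.17929553985595703), (29.962427139282227, 110.65473937988281), 89.80474853515625) [ 1.28961173e-03 -3.84927121e-03  6.31272985e+01]
spindle [(0.42, [571.4, -136.6, 67.7])]
ratchet_grip [(0.97, [569.8, -142.2, 186.4])]
strip [(0.64, [544.3, -142.1, 54.8])]
side 0.53 231 63.4 ((-26.90106964111328, 2.5570383071899414), (142.42718505859375, 31.129911422729492), 0.6427479982376099) [-8.76866073e-04  1.32751279e-02  6.31941411e+01]
spindle [(0.65, [571.4, -137.8, 192.5])]
ratchet_grip [(0.54, [568.0, -136.3, 194.9]), (0.46, [152.4, -294.0, 184.4])]
strip [(0.66, [546.9, -139.0, 53.0]), (0.31, [437.6, 30.5, 1.1])]
spindle []
ratchet_grip [(0.5, [149.5, -293.9, 186.2]), (0.46, [328.3, -621.9, 188.3])]
strip [(0.57, [569.6, -138.7, -2.4]), (0.49, [568.3, -138.8, 98.2])]
17.35
```

View pics/c4.png

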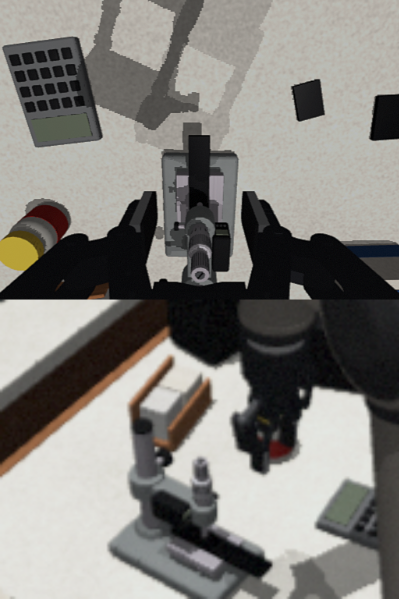

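The strip lies flat (top at 63.1 mm), centred under the spindle to within about 1 mm in width. Next I'll locate the knob precisely, grip it with the tips above the thimble, and make one slow stroke of 5.8 rad.

```bash
cat > turn.py <<'E'
from h import *
def turn(q6_end,step=.25):
    q=np.array(r.read_state()['joint_pos']);a=q[5];
    while a<q6_end-1e-3:
        a=min(a+step,q6_end);q[5]=a;r.move_joints(q.tolist())
        st=r.read_state();print(round(st['time_s'],1),round(st['joint_pos'][5],3),round(st['gripper_width'],3),np.array(st['ft_force']).round(1),np.array(st['ft_torque']).round(3))
E
python3 - <<'E'
from turn import *
S=np.array([569.3,-140.8])
st=r.read_state();s=r.snapshot('wrist');C=cloud(s,cam(s,st)).reshape(-1,3)
K=C[(np.hypot(*(C[:,:2]-S).T)<25)&(C[:,2]>198)&(C[:,2]<207)]
(c,rad)=cv2.minEnclosingCircle(K[:,:2].astype(np.float32));print(len(K),K.mean(0),c,rad)
c=(np.array(c)+S)/2 if np.hypot(*(np.array(c)-S))<4 and rad<12 else S
print(c)
q=r.ik([*c,245],down(-.038+np.pi/2));yaw=-.038+np.pi/2+(q[5]+2.9);o=down(yaw)
q[5]=-2.9;r.move_joints(list(q))
r.move_l([*c,215],150,o);r.move_l([*c,181],60);r.pause(.5)
st=r.read_state();print(st['time_s'],st['tool_pos'],st['joint_pos'],np.array(st['ft_force']).round(2),np.array(st['ft_torque']).round(3))
r.command_gripper(0.0);r.pause(.2)
st=r.read_state();print(st['time_s'],st['tool_pos'],st['gripper_width'],np.array(st['ft_force']).round(2),np.array(st['ft_torque']).round(3))
s=r.snapshot('side');save(s,'s5')
cv2.imwrite('pics/c5.png',cv2.resize(s['pixels'][70:220,130:330,::-1],(800,600)))
E
```

```text
456 [ 568.91391762 -139.97303012  202.58300915] (570.482177734375, -139.70701599121094) 9.706562995910645
[ 569.89108887 -140.253508  ]
19.85 [ 569.90655011 -140.25472161  181.09083108] [-3.71852039e-01  4.96274330e-01  1.42334136e+00  5.27680118e-06
  1.22184100e+00 -2.89999179e+00] [-1.28  0.24 -0.46] [ 0.021 -0.002 -0.014]
20.4667 [ 569.81559599 -140.19217352  181.18015777] 0.18660900776737416 [-1.61  0.48  4.7 ] [0.155 0.297 0.033]
```

View pics/c5.png

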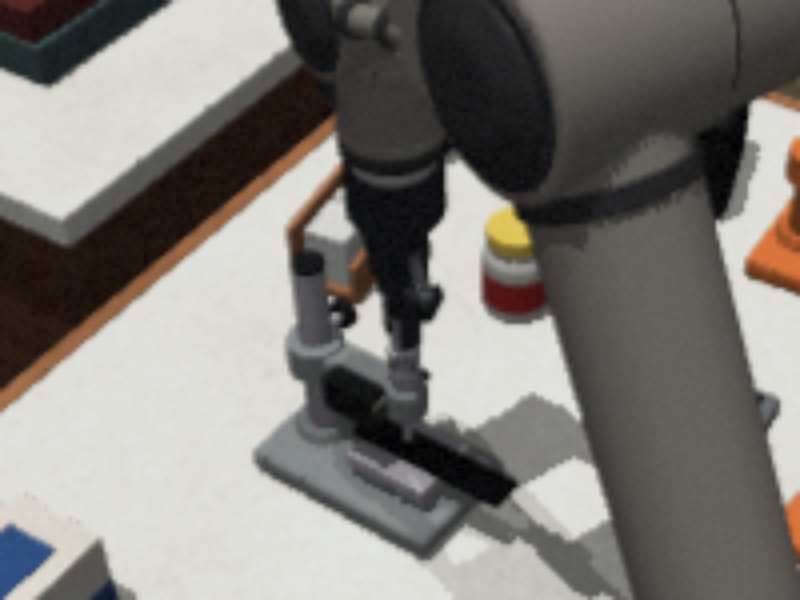

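The gripper holds the knob at picture (405,345), with width 0.187, about 16–18 mm. The strip is still on the table. Turning clockwise now.

Run:
```python
from turn import *
turn(2.9)
```

```text
20.9 -2.654 0.186 [-1.1  0.3  2.9] [0.113 0.305 0.005]
21.2 -2.406 0.185 [-1.5  1.3  3. ] [ 0.153  0.33  -0.06 ]
21.6 -2.157 0.189 [-2.1  2.   2.6] [ 0.165  0.383 -0.027]
21.9 -1.907 0.186 [-1.7  2.1  4. ] [ 0.279  0.376 -0.037]
22.3 -1.657 0.186 [-1.8  2.2  4.3] [ 0.309  0.422 -0.025]
22.6 -1.407 0.185 [-2.8  2.5  4. ] [ 0.381  0.377 -0.033]
23.0 -1.157 0.184 [-1.7  1.6  4. ] [0.425 0.414 0.017]
23.3 -0.907 0.185 [-2.8  3.3  3.4] [0.474 0.441 0.004]
23.7 -0.657 0.185 [-1.4  3.   3.9] [ 0.572  0.354 -0.02 ]
24.0 -0.408 0.185 [-1.4  3.1  3.7] [ 0.634  0.344 -0.029]
24.4 -0.157 0.184 [-2.1  4.1  4.2] [ 0.711  0.278 -0.026]
24.7 0.093 0.19 [-1.2  4.2  2.4] [ 0.681  0.195 -0.063]
25.1 0.343 0.185 [-1.3  3.7  4.4] [ 0.776  0.169 -0.016]
25.4 0.593 0.183 [0.3 5.3 3.9] [0.855 0.099 0.04 ]
25.8 0.842 0.186 [-0.3  3.4  2.8] [ 0.839  0.023 -0.01 ]
26.1 1.093 0.188 [0.2 4.4 3. ] [ 0.843 -0.031 -0.   ]
26.5 1.343 0.187 [1.6 4.7 2.6] [ 0.768 -0.131 -0.086]
26.8 1.593 0.186 [1.2 3.7 2.7] [ 0.677 -0.187 -0.042]
27.2 1.843 0.19 [1.3 2.9 1.7] [ 0.642 -0.271 -0.018]
27.5 2.093 0.187 [1.2 3.1 2.1] [ 0.593 -0.188  0.008]
27.9 2.343 0.187 [1.2 2.3 1.5] [ 0.415 -0.157  0.034]
28.2 2.593 0.186 [1.2 2.7 2.2] [ 0.4   -0.153  0.01 ]
28.6 2.843 0.184 [0.4 2.3 3.2] [ 0.362 -0.127 -0.042]
28.8 2.895 0.189 [0.6 1.8 3.2] [ 0.339 -0.027 -0.015]
```

The torque signal is too noisy to show the clicks. There is plenty of time, so I'll regrip for a second, shorter stroke as insurance, then look from the side.

Run:
```python
from turn import *
r.command_gripper(0.6)
q=list(r.read_state()['joint_pos'])
def look(n):
    s=r.snapshot('side');save(s,n);T=cam(s);C=cloud(s,T)
    for m in r.trace(s,'strip')[:1]:
        k=m['mask']&(s['z_map']>0);print('strip',m['score'],k.sum(),np.median(C[k],0).round(1))
look('s6')
q[5]=-0.6;r.move_joints(q);r.pause(.3)
r.command_gripper(0.0);r.pause(.2)
st=r.read_state();print(st['time_s'],st['gripper_width'])
tz=[];q=list(st['joint_pos']);a=q[5]
for i in range(20):
    a+=.11;q[5]=a;r.move_joints(q);tz.append(r.read_state()['ft_torque'][2])
print(np.round(tz,3),np.mean(tz))
r.command_gripper(0.6);r.pause(.3)
print('free tz',np.mean([(r.pause(.02),r.read_state()['ft_torque'][2])[1] for i in range(15)]))
p=r.read_state()['tool_pos']
r.move_l([p[0],p[1],235],120)
r.move_l([p[0]-120,p[1],260],250);r.pause(.3)
q=list(r.read_state()['joint_pos']);q[5]=-1.95;r.move_joints(q);r.pause(.3)
st=r.read_state();s=r.snapshot('wrist');save(s,'w7');C=cloud(s,cam(s,st))
for m in r.trace(s,'strip')[:1]:
    k=m['mask']&(s['z_map']>0);P=C[k];z=np.median(P[:,2]);P=P[abs(P[:,2]-z)<4];print('strip',m['score'],z,cv2.minAreaRect(P[:,:2].astype(np.float32)))
look('s7');print(r.read_state()['time_s'],np.array(r.read_state()['ft_force']).round(1))
b=[cv2.resize(cv2.imread(f'pics/{n}.png')[145:205,195:275],(400,300),interpolation=cv2.INTER_CUBIC) for n in('side4','s7')]
cv2.imwrite('pics/c7.png',np.vstack([np.hstack(b),cv2.resize(cv2.imread('pics/w7.png')[130:384,130:400],(800,300))]))
```

```text
strip 0.74 302 [ 535.6 -136.    62.9]
33.2 0.1873302120049574
[-0.035  0.014  0.005  0.018 -0.022 -0.032  0.019  0.03   0.015  0.039
  0.014 -0.031 -0.018 -0.026  0.019  0.004  0.053  0.013  0.049 -0.012] 0.005709583545973658
free tz 0.009392146575654462
strip 0.84 63.12868743726591 ((526.4576416015625, -139.35052490234375), (29.952072143554688, 113.14091491699219), 87.61837768554688)
strip 0.84 281 [ 534.  -134.5   63.1]
44.125 [0.4 0.1 0.6]
```

View pics/c7.png

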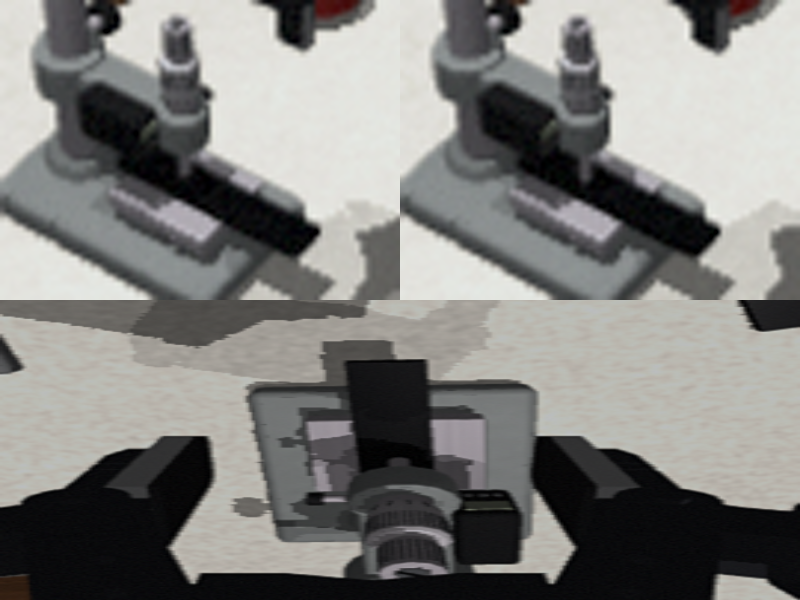

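Run:
```python
from h import *
g=[cv2.imread(f'pics/{n}.png')[172:186,226:238].astype(int).sum(2)//3 for n in('side4','s6','s7')]
for a in g: print(a[:,3:10])
s=r.snapshot('side');C=cloud(s,cam(s))[172:186,226:238]
print(C[:,5:8,2].round(0))
```

```text
[[ 67  66  67  63  54  59  54]
 [ 67  64  63  63  54  54  51]
 [ 67  66  61  60  57  58  92]
 [ 50  61  66  60  70  96 150]
 [ 15  38  67  72  94 103 148]
 [  7  34  69  72  58  68  93]
 [  2  28  66  67  32  21  42]
 [  6  26  66  61  27   1   4]
 [  0  18  35  25   8  12   3]
 [  9  10   7  15   8   2   3]
 [  2   1   7   4  10   5   9]
 [  7  12   5   2   3   9   1]
 [ 54  22   7   7   4   9  12]
 [144 155 101  35   1   9  17]]
[[ 65  65  64  57  58  56  51]
 [ 64  63  65  58  58  57  55]
 [ 60  64  62  59  56  55  82]
 [ 44  62  63  56  62  59  79]
 [ 14  41  62  67  69  71  75]
 [  5  33  65  68  49  60  71]
 [ 11  25  65  71  25  19  38]
 [ 10  25  66  69  31   4   7]
 [  2  22  65  69  32   8   1]
 [ 10   9  34  35  16  15   1]
 [  9   1  10   0   5  14  11]
 [  8  10   7   6   8   2  14]
 [ 54  25   6  10   6   8   6]
 [122 129  84  28   2   6   8]]
[[ 66  69  66  58  56  59  54]
 [ 67  67  65  62  58  55  54]
 [ 66  66  65  59  57  55  89]
 [ 51  63  66  60  67  95 153]
 [ 23  41  70  73  92 104 146]
 [  6  23  68  71  60  67  96]
 [ 15  31  69  71  34  26  40]
 [ 12  26  68  67  32   4   0]
 [  5  18  66  70  29   0   0]
 [  6   6  37  35   6   6   9]
 [  7   5  18   9   0   4   2]
 [  5   7  10  13  12   8  10]
 [ 57  26   2  15   6   6  11]
 [144 154 101  37  17   6  13]]
[[120. 119. 125.]
 [112. 114. 113.]
 [113. 110. 108.]
 [106. 107. 102.]
 [ 89.  84.  54.]
 [ 84.  81.  65.]
 [ 76.  79.  69.]
 [ 72.  68.  59.]
 [ 64.  67.  65.]
 [ 61.  65.  63.]
 [ 63.  63.  61.]
 [ 67.  61.  62.]
 [ 59.  62.  65.]
 [ 52.  57.  56.]]
```

The spindle tip dropped about one pixel row (≈4 mm) after the first stroke. It did not move during the second stroke (2.2 rad, which would be 3.5 mm if free), so it was already on the glass and the ratchet was slipping. Handing in.

Run:
```python
from h import *
print(r.read_state()['time_s']);print(r.close_job())
```

```text
44.175
the job is handed in; nothing more can be done
None
```

The strip is lying on the grey gauge's table with the spindle down on it. I handed the job in at 44 s of the 72 s allowed; no verdict was reported.

**What I did:** I gripped the strip near one end and slid it in from the open front under the spindle. I turned the ratchet knob clockwise 5.8 rad, then regripped and turned it about 2.2 rad more as insurance. The gripper is clear of everything.

**Checks that agreed:**
- **Strip:** its top measured 63.1 mm high against 63 mm expected. It lies level, with the spindle about 1 mm off its centre line and about 25 mm from its middle.
- **Spindle:** in the side view it dropped by about 4 mm on the first turn. It did not move on the second, so it was already on the glass and the ratchet was slipping, by about four clicks.

**Checks that fell short:**
- **Clicks and force:** the wrist torque was too noisy (about ±0.03 N m) to show the clicks or the force on the glass. That the spindle is closed rests only on the pictures, at about 4 mm per pixel there.
- **Other objects:** I did not re-measure their positions at the end. No unexpected contact force showed in the readings I took.

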